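# Turn the tube mixer's wheel until the sample stands upright

### The arm

A 6-joint arm with a two-finger parallel gripper is mounted at the origin on the work surface. World frame = base frame: x ahead of the robot, y to its left, z up, the work surface at z = 0. Lengths are in mm, angles in rad, forces in N, time in s.
With the tool pointing down it reaches from about 375 to 900 mm from the base axis. Payload 3.1 kg.
Tool frame: the origin (TCP) lies midway between the tips of the shut fingers; the grasp point (between the pads) lies arm.grasp_offset behind it (arm.grasp_offset is the distance from the TCP to the grasp point, in mm); x points along the fingers, z is the direction in which the jaws open and shut, and the axes are right-handed (so a half turn about x gives the same grasp; the last joint's range is limited). The gripper opens to 85 mm and grips with 20 to 120 N. Pads are 22 mm wide; open, the fingers measure 114 mm over their backs; the gripper's body (76 mm by 85 mm) begins 54 mm behind the grasp point. The pads swing forward as they close: fully open they stand 13 mm farther back than shut.
Start: joints at [-1.522, 0.527, 1.433, -0, 1.181, -0.178], TCP at [141.172, -608.824, 231.31] pointing down, gripper open.
Joint ranges: [-3.08, 3.08], [-0.75, 2.2], [0.22, 2.44], [-1.43, 4.57], [0, 2.65], [-2.85, 2.85]. Speed limits (rad/s): [2.79, 2.79, 3.14, 3.14, 3.14, 3.14].

### API

Orientations are given as a unit quaternion [x, y, z, w].
In Python, from plant import sensors, capture, arm gives the robot as it stands. The module is installed in compiled form; this text tells all that it offers.
- The arm moves only by the shell command python3 -m crank 'ROWS' [OPENING] [FORCE]. ROWS is a JSON object of lists of equal length, an entry for each row: "travel": the shift along the tool's x, y, z in mm, a list of three; "delta_rot": the turn, a rotation vector about the tool's x, y, z in degrees, a list of three. In form: {"travel": [[tx, ty, tz], ...], "delta_rot": [[ax, ay, az], ...]}. A call has 1 to 20 rows; each row shifts and turns the commanded pose from where the row before left it, along the tool's axes as they then stand; what a row does not reach is not made up. A row lasts 1/12 s, in which the tool goes at most 41.7 mm and 7.16 degrees, less where a joint would pass 70% of its speed; a pose out of reach is approached as far as the arm can. A call is refused whole if a number of a shift passes 41.7 or a number of a turn 7.16, either way. A call with a gripper value outside its range is refused whole. OPENING is the finger opening in mm, from 0 to 85.4, set as the call begins (- or left out, the last holds). The fingers move at their own pace and stop on an object; FORCE is the grip in N (left out, the last holds). Time passes only in rows, so rows that do not move let the fingers close. It gives the time, the measured TCP pose, the force and the opening at its end, in the units of the state.
- sensors.state(): the state, without advancing time (a new reading comes with each control period).
- capture(name): name is "scene" or "top" or "wrist"; returns a dict with "img" (420x560x3 uint8, red, green, blue), "fx", "fy", "cx", "cy" (pixels), "xyz" and "rotation" of the camera in the world. Camera axes: x right, y down, z forward; pixel columns grow to the right and rows downward; lengths in mm; the calibration is good to about 2 mm. A picture is of the moment at which its call begins. There is no depth.
- arm.close_job(): hands the job in, once; it reports no verdict.
The state is a dict: "clock": time; "q": joint angles; "dq": joint speeds; "tau": joint torques, N m; "position": TCP position; "eef_rot": TCP orientation; "force": force on the tool from outside, world axes, zero at the start; "ft_torque": the same for the moment, N m; "opening": finger opening in mm.
Only numpy, scipy, OpenCV 4.12 (cv2) and the standard library are available. Lean on these libraries where they do the work, as an engineer would, in place of code of your own. Each camera call takes 0.05 s, during which the arm holds its last target.

### The job

The tube mixer is switched off and the one sample tube on its wheel has come to rest at an odd angle. Push the wheel round by its spokes until the tube stands straight up with its cap at the top, then leave it there. Push gently and do not whirl the wheel, do not press on the tube or draw it out of its clips, and leave the mixer and everything else on the bench standing where it is.

Things in the scene. Friction and masses are not known exactly. Their poses are not given: they have to be found in the camera images.
- mixer: the switched-off tube mixer, 4 kg, loose on rubber feet: white drive box 140 deep, 170 wide, 216 mm tall, on a foot plate 200 mm wide and 16 mm high that reaches from 85 mm behind to 150 mm before the box's centre. Origin on the bench under the box's centre; x axis along the wheel's axle, from box to wheel (mostly away from the robot), y across, z up
- rotor: the upright wheel: grey plastic hub disc, radius 36 mm, with six flat spokes, no rim, on a level axle. Origin on the axle in the spokes' middle plane, 175 mm above the bench, 115 mm along the mixer's x (45 mm off the box's face). x = the axle, away from the box; z = outwards along the spoke that carries the tube. It turns without end either way against light friction (0.18 N m) and stays where left
- spoke_end (a point): middle of the outer end of the spoke that carries the tube, 150 mm from the axle; axes as the wheel's. The six spokes are alike, 60 degrees apart: straight bars 24 mm wide, 6 mm thick (along the axle), each ending 150 mm from the axle, with two steel spring clips on its front (+x) face, 20 mm wide, standing up to 22 mm out from the middle plane; five have empty clips
- tube: the sample tube in the clips on the front of one spoke, along it, cap outwards: white, 16 mm thick, 106 mm long with its black cap (18 mm thick, 20 mm long). Origin at the centre of its round foot, 42 mm from the axle, 14.5 mm before the spoke's middle plane; z axis along the tube to the cap, whose end is 148 mm from the axle. Narrower than its spoke; the clips hold it with about 6 N
- rack: bystander: white block rack 126 x 42 mm, 50 mm tall, with four holes; origin under its centre
- rack_tube0: bystander: capped tube like the one on the wheel, standing in an end hole of the rack, its top 116 mm above the bench; origin at its foot
- rack_tube1: bystander: another such tube in the rack, in an inner hole; origin at its foot
- cup: bystander: lidded specimen cup, 56 mm wide, 65 mm tall; origin under its centre
- bottle: bystander: white plastic bottle, 64 mm wide, 160 mm tall; origin under its centre
- timer: bystander: flat bench timer 60 x 75 mm, 24 mm tall; origin under its centre
- pen: bystander: marker pen lying along its x axis, 130 mm long, 11 mm thick; origin under its middle
- slide_box: bystander: carton of glass slides 87 x 62 mm, 30 mm tall; origin under its centre

How it is judged (in metres and radians):
At the end, for the whole second after the job is handed in: the tube on the wheel stands cap up within 0.12 rad (7 degrees) of vertical, at rest and still seated in its clips (drawn out by less than 5 mm); the mixer stands within 20 mm and the bystanders within 25 mm of where they were (angle between tube's own z axis and vertical below 0.12 rad and angular speed of rotor below 0.1 rad/s and z of tube in the frame of rotor below 0.047 m and distance of mixer from where it was at the start of the episode below 0.02 m and angle between mixer's own z axis and vertical below 0.05 rad and distance of each of rack, rack_tube0, rack_tube1, cup, bottle, timer, pen, slide_box from where it was at the start of the episode below 0.025 m); the robot touches nothing.
It fails at once if the robot presses on the sample tube (over 2 N) or draws it 5 mm out of its clips (contact force between any of the fingers, the arm and tube above 2 N or z of tube in the frame of rotor above 0.047 m).
It fails at once if the wheel is whirled (over 4 rad/s) (angular speed of rotor above 4 rad/s).
It fails at once if the wheel is gripped or pushed hard (over 25 N) (contact force between any of the fingers, the arm and rotor above 25 N).
It fails at once if the mixer is shifted 20 mm, lifted or tipped (distance of mixer from where it was at the start of the episode above 0.02 m or angle between mixer's own z axis and vertical above 0.1 rad).
It fails at once if a bystander is shifted 25 mm, lifted or knocked over (distance of any of rack, rack_tube0, rack_tube1, cup, bottle, timer, pen, slide_box from where it was at the start of the episode above 0.025 m or angle between any of rack, rack_tube0, rack_tube1, cup, bottle, timer, pen, slide_box's own z axis and vertical above 0.4 rad).
It also fails if it takes over 72 s, if anything falls off the work surface, if the arm or the gripper's body presses on something with over 40 N, if the wrist force passes 120 N, or if a joint passes its speed limit or range.

## Working session

There is one attempt and no reset: what is moved stays moved. The work goes in short steps, Python scripts to look and compute and a shell command to move; the robot and the scene stay as the last step left them, time stands still between calls to the robot, and variables do not carry over. Pictures are saved under pics/ and viewed, and the job is handed in when it is done.

```bash
mkdir -p pics; python3 - <<'E'
from plant import sensors,capture,arm
import cv2
print(sensors.state(), arm.grasp_offset)
for n in ["scene","top","wrist"]:
    c=capture(n); cv2.imwrite(f"pics/{n}0.png",c["img"][:,:,::-1]); print(n,{k:v for k,v in c.items() if k!="img"})
E
```

```text
{'clock': 0.0, 'q': array([-1.52149941e+00,  5.28479954e-01,  1.43390229e+00, -8.39597771e-06,
        1.18138899e+00, -1.78480150e-01]), 'dq': array([-0.00031409, -0.0007939 , -0.00171703,  0.00046149,  0.00060934,
        0.00112851]), 'tau': array([-8.87959095e-05, -4.42352629e+01, -1.78026223e+01, -3.99508299e-04,
        8.49931355e-03,  1.63200781e-05]), 'position': array([ 141.13561276, -608.1231962 ,  230.32514967]), 'eef_rot': array([ 0.44051531,  0.55409289, -0.43936161,  0.55307206]), 'force': array([0.21263521, 0.35600784, 0.05354863]), 'ft_torque': array([ 0.00915923, -0.019767  , -0.04665758]), 'opening': 85.50888654668263} 18.700000000000003
scene {'fx': 480.94670244299374, 'fy': 480.94670244299374, 'cx': 285.23240634203256, 'cy': 206.1462571968194, 'xyz': array([1066.75764187,  610.50461098, 1042.08578212]), 'rotation': array([ 0.32296872,  0.87942698, -0.3279728 , -0.12138056])}
top {'fx': 491.32577807411616, 'fy': 491.32577807411616, 'cx': 273.5535627503523, 'cy': 213.74250778036546, 'xyz': array([ 475.10659521,   34.6388594 , 1323.30732179]), 'rotation': array([-0.69682987,  0.71578045, -0.03132801,  0.03324197])}
wrist {'fx': 321.4541872825676, 'fy': 321.4541872825676, 'cx': 279.99183070500777, 'cy': 215.70395958853658, 'xyz': array([ 213.50171401, -590.81775659,  373.39312642]), 'rotation': array([ 0.77429041, -0.61502338, -0.09347478,  0.11611665])}
```

View pics/scene0.png

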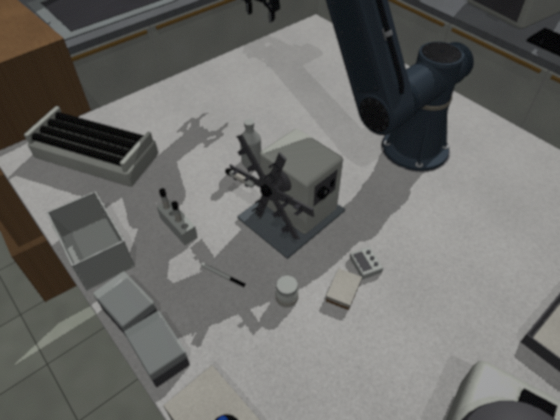

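View pics/top0.png

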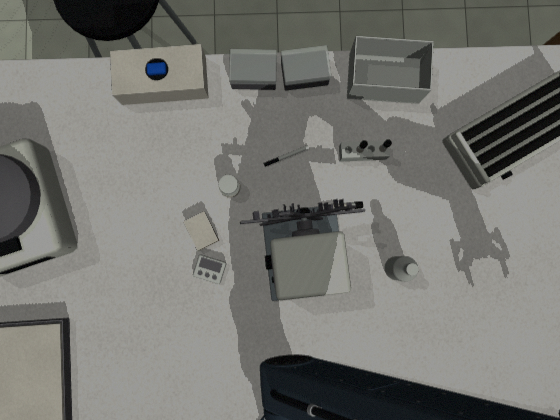

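View pics/wrist0.png

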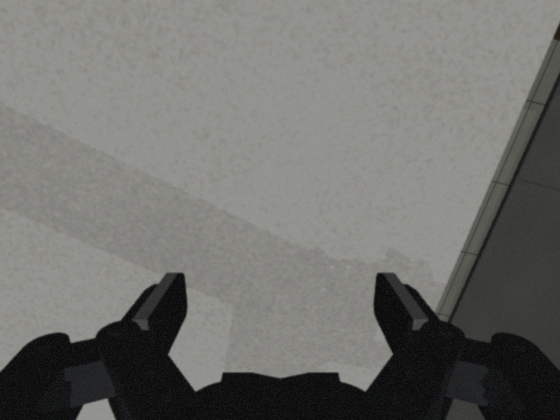

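```bash
python3 - <<'E'
import cv2
a=cv2.imread("pics/scene0.png")[110:260,210:360]; cv2.imwrite("pics/sc_crop.png",cv2.resize(a*1,None,fx=4,fy=4,interpolation=cv2.INTER_CUBIC))
a=cv2.imread("pics/top0.png")[190:310,230:380]; cv2.imwrite("pics/top_crop.png",cv2.resize(cv2.convertScaleAbs(a,alpha=1.5),None,fx=5,fy=5,interpolation=cv2.INTER_CUBIC))
E
```

```text
(no output)
```

View pics/sc_crop.png

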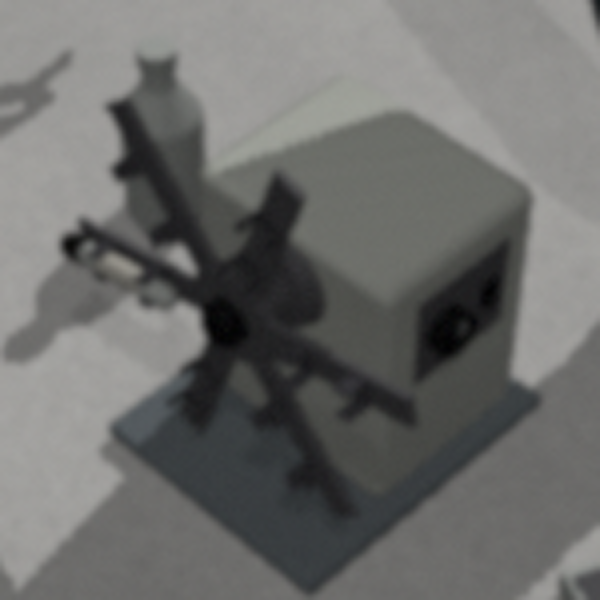

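View pics/top_crop.png

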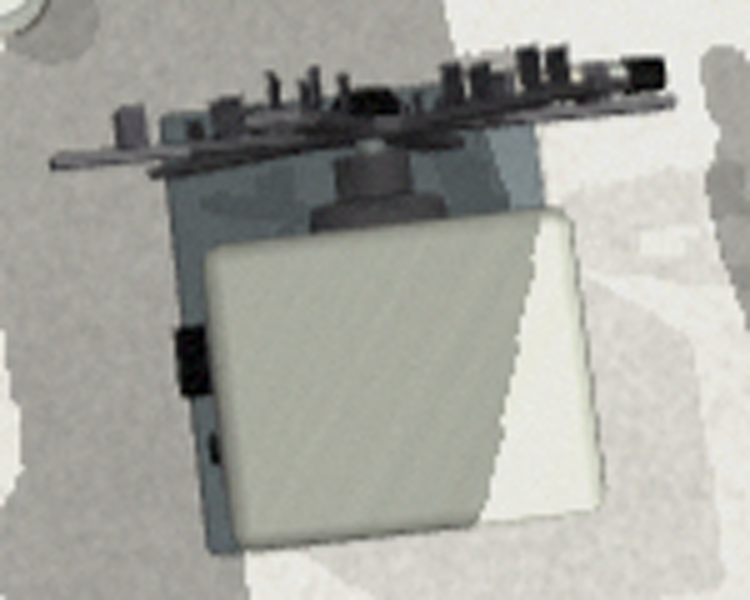

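```bash
cat > h.py <<'E'
import numpy as np
from scipy.optimize import least_squares
from scipy.spatial.transform import Rotation as R
cams={"scene":(480.947,285.232,206.146,[1066.758,610.505,1042.086],[0.32296872,0.87942698,-0.3279728,-0.12138056]),
"top":(491.326,273.554,213.743,[475.107,34.639,1323.307],[-0.69682987,0.71578045,-0.03132801,0.03324197])}
def proj(c,P):
    f,cx,cy,t,q=cams[c]; p=R.from_quat(q).inv().apply(np.atleast_2d(P)-np.array(t))
    return np.c_[f*p[:,0]/p[:,2]+cx,f*p[:,1]/p[:,2]+cy]
def world(m,P):  # m=x,y,yaw
    return R.from_euler('z',m[2]).apply(np.atleast_2d(P))+[m[0],m[1],0]
def rot(ang,P): # wheel frame-> mixer frame; ang: rotation about +x of tube spoke from up
    return R.from_euler('x',ang).apply(np.atleast_2d(P))+[115,0,175]
def sc(x,y): return [210+(x+.5)/4-.5,110+(y+.5)/4-.5]
def tc(x,y): return [230+(x+.5)/5-.5,190+(y+.5)/5-.5]
E
cat > fit.py <<'E'
from h import *
pl=[("top",tc(213,553),[-85,100,16]),("top",tc(165,115),[150,100,16]),("top",tc(545,135),[150,-100,16]),
("scene",sc(113,430),[150,-100,16]),("scene",sc(310,590),[150,100,16]),("scene",sc(540,398),[-85,100,16])]
wh=[("scene",sc(83,228),0),("scene",sc(122,103),1),("scene",sc(288,183),2),("scene",sc(412,412),3),("scene",sc(345,512),4),("scene",sc(197,428),5),("top",tc(674,100),0),("top",tc(52,162),3)]
def res(p):
    r=[proj(c,world(p,P))[0]-u for c,u,P in pl]
    for c,u,k in wh:
        # k counts steps in scene-image clockwise seen from front
        best=proj(c,world(p,rot(p[3]+s*k*np.pi/3,[0,0,150])))[0]-u
        r.append(best)
    return np.ravel(r)
for s in (1,-1):
  for a0 in np.arange(-3,3.2,1):
    o=least_squares(res,[610,0,0,a0]); print(s,o.cost,o.x[:2],np.degrees(o.x[2:]))
    if s==-1 and a0==1: print(res(o.x).reshape(-1,2).round(1))
    if o.cost<60: print(res(o.x).reshape(-1,2).round(1)); break
E
python3 fit.py
```

```text
1 5878.566409062254 [455.16070981 -27.13333398] [  -4.85352599 -334.33790096]
1 5878.566405649706 [455.16068791 -27.13126899] [-4.85491965 25.66007222]
1 5878.566408560688 [455.16069438 -27.13171504] [-4.85472554 25.65930451]
1 5878.566409753037 [455.16070456 -27.13262179] [-4.85419947 25.6592354 ]
1 5878.5664081675195 [455.16069836 -27.13235187] [-4.85409589 25.66215129]
1 5878.566407745466 [455.16070918 -27.13326764] [-4.85358235 25.66188348]
1 5878.566404949079 [455.16070463 -27.13282324] [-4.85388921 25.66139722]
-1 83.47862749144225 [455.03038639 -42.07768284] [   3.83094101 -258.34464704]
-1 83.47862749144232 [455.03038638 -42.07768291] [   3.830941   -258.34464704]
-1 83.47862749146093 [455.03038537 -42.07767988] [  3.83093919 101.65535402]
-1 83.47862749144453 [455.03038608 -42.07768187] [  3.83094045 101.6553533 ]
-1 83.47862749158526 [455.03038347 -42.07767505] [  3.83093584 101.65535602]
[[ -2.2   1.3]
 [ -0.7   0.3]
 [ -2.3 -10.7]
 [ -1.3  -3. ]
 [ -0.4  -0.5]
 [  1.9  -0.5]
 [  1.1  -0.3]
 [ -0.8  -1.9]
 [  0.3  -1. ]
 [ -0.2  -0.5]
 [  0.7   0.4]
 [ -0.5  -2.6]
 [ -0.6   3.2]
 [  0.5   0.3]]
-1 83.47862749161091 [455.03038331 -42.07767401] [  3.83093538 101.65535629]
-1 83.47862749151625 [455.03038434 -42.07767697] [  3.83093731 101.65535517]
```

```bash
sed -i 's/("top",tc(545,135),\[150,-100,16\]),//' fit.py; python3 fit.py | tail -16
python3 - <<'E'
from h import *
def ray(u,v,z,c="top"):
    f,cx,cy,t,q=cams[c]; d=R.from_quat(q).apply([(u-cx)/f,(v-cy)/f,1]); return (np.array(t)+d*(z-t[2])/d[2]).round()
for n,u,v,z in [("bottletop",410,269,160),("cup",228,184,65),("rackL",340,151,50),("rackR",391,148,50),("tube",363,145,116),("tube",387,144,116),("penL",265,163,5),("penR",306,146,5),("slide",200,230,30),("timer",209,268,24)]: print(n,ray(u,v,z))
E
```

```text
1 5863.257692756635 [456.34096724 -27.93955417] [-4.34497582 25.8373154 ]
1 5863.257688456176 [456.34088581 -27.93901709] [-4.34536896 25.83675433]
-1 13.605782347160917 [458.06204503 -42.84993587] [   4.91268839 -258.59045114]
[[-1.2  0.8]
 [-1.4 -0. ]
 [-2.2 -1.7]
 [-0.2  0.1]
 [ 1.  -0.8]
 [-0.3  0.8]
 [-1.9 -0.8]
 [ 0.2 -0.1]
 [ 0.2  0. ]
 [ 0.6  0.9]
 [-1.4 -1.8]
 [-1.2  0.8]
 [-0.   0.3]]
bottletop [ 443. -281.  160.]
cup [671. 152.  65.]
rackL [ 753. -143.   50.]
rackR [ 757. -277.   50.]
tube [ 752. -191.  116.]
tube [ 753. -251.  116.]
penL [735.  56.   5.]
penR [779. -57.   5.]
slide [556. 232.  30.]
timer [455. 210.  24.]
```

```bash
cat > s.py <<'E'
from h import *
from plant import sensors
import sys
s=sensors.state(); A=R.from_quat(s["eef_rot"]).as_matrix()
print("t",round(s["clock"],2),"pos",s["position"].round(1),"F",s["force"].round(1),"op",round(s["opening"],1),"q",s["q"].round(2))
print("axes(cols x,y,z)\n",A.round(3))
m=[458,-43,np.radians(4.9)]
B=R.from_euler('z',m[2]).as_matrix()
p=B.T@(s["position"]-[m[0],m[1],0])-[115,0,175]
print("tip in wheel frame (axle,y,z):",p.round(1),"r",np.hypot(p[1],p[2]).round(1),"ang",np.degrees(np.arctan2(-p[1],p[2])).round(1))
print("tool rot needed to align y/z with mixer:\n",(B.T@A).round(3))
for a in sys.argv[1:]:
    g=np.array([float(v) for v in a.split(",")])-p
    print(a,"tool travel",(A.T@B@g).round(1))
E
python3 s.py 3,30,260
```

```text
t 0.15 pos [ 141.1 -608.3  230.6] F [ 0.6 -0.2 -0.1] op 85.1 q [-1.52  0.53  1.43  0.    1.18 -0.18]
axes(cols x,y,z)
 [[-0.     0.974  0.226]
 [ 0.002  0.226 -0.974]
 [-1.     0.    -0.002]]
tip in wheel frame (axle,y,z): [-479.  -536.2   55.6] r 539.0 ang 84.1
tool rot needed to align y/z with mixer:
 [[ 0.     0.99   0.142]
 [ 0.002  0.142 -0.99 ]
 [-1.     0.    -0.002]]
3,30,260 tool travel [-203.5  557.5 -492.4]
```

```bash
python3 -m crank '{"travel":[[-40,0,0],[-40,0,0],[-40,0,0],[-40,0,0],[-40,0,0],[0,0,0]],"delta_rot":[[4.1,0,0],[4.1,0,0],[0,0,0],[0,0,0],[0,0,0],[0,0,0]]}' 0 20; python3 s.py 3,-10,260
```

```text
clock: 0.65
position: [141.5, -612.1, 441.4]
eef_rot: [0.474, 0.516, -0.483, 0.525]
force: [1.1, -0.5, 0.6]
opening: 12.4
t 0.65 pos [ 141.5 -612.1  441.4] F [ 1.1 -0.5  0.6] op 12.4 q [-1.52  0.37  1.12  0.    1.63 -0.04]
axes(cols x,y,z)
 [[ 0.001  0.996  0.085]
 [-0.018  0.085 -0.996]
 [-1.    -0.001  0.018]]
tip in wheel frame (axle,y,z): [-479.  -539.9  266.4] r 602.1 ang 63.7
tool rot needed to align y/z with mixer:
 [[-0.001  1.    -0.001]
 [-0.018 -0.001 -1.   ]
 [-1.    -0.001  0.018]]
3,-10,260 tool travel [  -3.6  481.6 -530.3]
```

```bash
python3 -m crank '{"travel":[[0,24,-26.5],[0,24,-26.5],[0,24,-26.5],[0,24,-26.5],[0,24,-26.5],[0,24,-26.5],[0,24,-26.5],[0,24,-26.5],[0,24,-26.5],[0,24,-26.5],[0,24,-26.5],[0,24,-26.5],[0,24,-26.5],[0,24,-26.5],[0,24,-26.5],[0,24,-26.5],[0,24,-26.5],[0,24,-26.5],[0,24,-26.5],[0,24,-26.5]],"delta_rot":[[0,0,0],[0,0,0],[0,0,0],[0,0,0],[0,0,0],[0,0,0],[0,0,0],[0,0,0],[0,0,0],[0,0,0],[0,0,0],[0,0,0],[0,0,0],[0,0,0],[0,0,0],[0,0,0],[0,0,0],[0,0,0],[0,0,0],[0,0,0]]}'; python3 -m crank '{"travel":[[0,0,0],[0,0,0],[0,0,0]],"delta_rot":[[0,0,0],[0,0,0],[0,0,0]]}';python3 s.py 3,-10,130
python3 - <<'E'
from plant import capture
import cv2
for n in ["scene","wrist"]:
    c=capture(n); cv2.imwrite(f"pics/{n}1.png",c["img"][:,:,::-1])
E
```

```text
clock: 2.32
position: [575.2, -38.4, 430.8]
eef_rot: [0.478, 0.521, -0.478, 0.521]
force: [0.1, -0.2, 0.2]
opening: 0.2
clock: 2.57
position: [574.1, -40.3, 430.6]
eef_rot: [0.478, 0.521, -0.479, 0.52]
force: [-0.6, 0.0, -0.6]
opening: -0.0
t 2.57 pos [574.1 -40.3 430.6] F [-0.6  0.  -0.6] op -0.0 q [-0.26  0.3   1.26 -0.    1.59  1.22]
axes(cols x,y,z)
 [[-0.002  0.996  0.085]
 [-0.     0.085 -0.996]
 [-1.    -0.002  0.   ]]
tip in wheel frame (axle,y,z): [  0.9  -7.2 255.6] r 255.7 ang 1.6
tool rot needed to align y/z with mixer:
 [[-0.002  1.    -0.   ]
 [-0.    -0.    -1.   ]
 [-1.    -0.002  0.   ]]
3,-10,130 tool travel [125.6   2.3   2.8]
```

View pics/scene1.png

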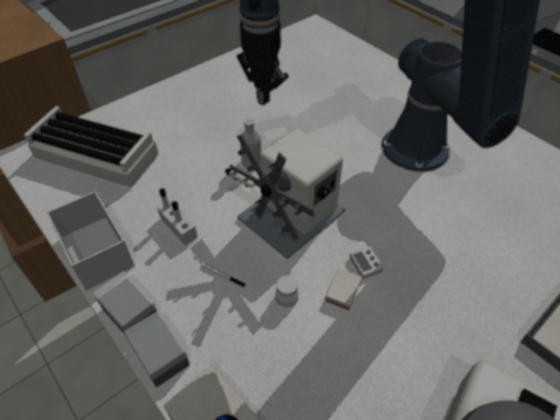

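View pics/wrist1.png

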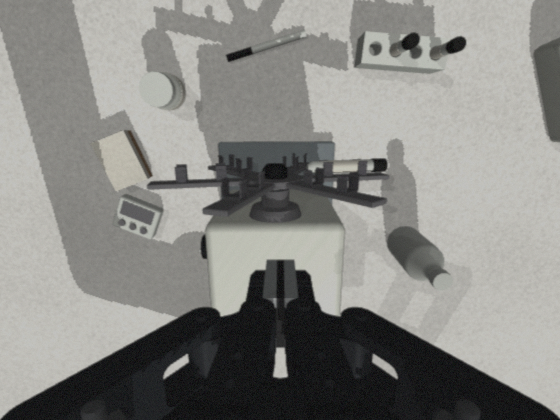

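```bash
cat > ov.py <<'E'
from h import *
from plant import capture
import cv2,sys
tag=sys.argv[1]; ang=np.radians(float(sys.argv[2])); m=[458,-43,np.radians(4.9)]
for n in sys.argv[3:]:
    c=capture(n); cams[n]=(c["fx"],c["cx"],c["cy"],c["xyz"],c["rotation"])
    im=np.ascontiguousarray(c["img"][:,:,::-1]); S={"scene":4,"wrist":1.4,"top":4}[n]
    im=cv2.resize(im,None,fx=S,fy=S,interpolation=cv2.INTER_CUBIC)
    for k in range(6):
        P=world(m,rot(ang+k*np.pi/3,[[0,0,40],[0,0,150],[0,12,150],[0,-12,150],[0,0,150]])); u=(proj(n,P)+.5)*S-.5
        cv2.polylines(im,[u.round().astype(int)],False,(0,255,0) if k else (0,0,255),1)
    P=world(m,[[-85,100,16],[150,100,16],[150,-100,16],[-85,-100,16]]); cv2.polylines(im,[((proj(n,P)+.5)*S-.5).round().astype(int)],True,(255,0,0),1)
    if n=="scene": im=im[200:800,840:1440]   # crop
    if n=="top": im=im[760:1240,920:1520]
    cv2.imwrite(f"pics/ov_{n}_{tag}.png",im)
E
python3 ov.py 1 101.4 scene wrist
```

```text
(no output)
```

View pics/ov_scene_1.png

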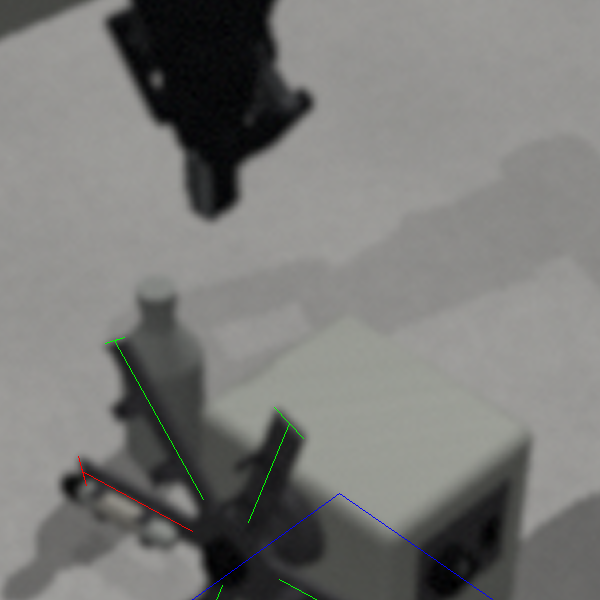

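View pics/ov_wrist_1.png

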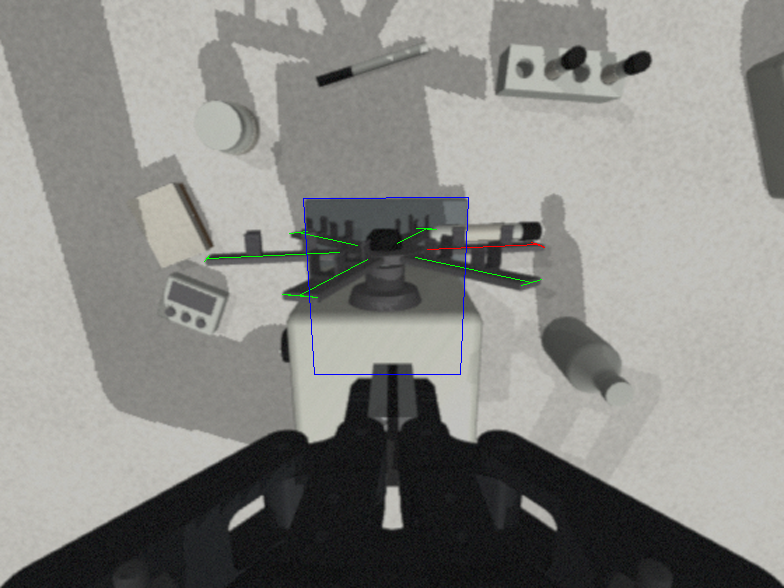

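```bash
python3 -m crank '{"travel":[[26,0,0],[27,0,0],[27,0,0],[27,0,0],[26,0,0],[0,0,0],[0,0,0]],"delta_rot":[[0,0,0],[0,0,0],[0,0,0],[0,0,0],[0,0,0],[0,0,0],[0,0,0]]}';python3 s.py 3,14,122; python3 ov.py 2 101.4 wrist
```

```text
clock: 3.35
position: [573.8, -40.8, 297.6]
eef_rot: [0.478, 0.521, -0.479, 0.519]
force: [-0.4, 0.6, 0.8]
opening: 0.0
t 3.35 pos [573.8 -40.8 297.6] F [-0.4  0.6  0.8] op 0.0 q [-0.27  0.39  1.48 -0.    1.28  1.22]
axes(cols x,y,z)
 [[-0.003  0.997  0.083]
 [ 0.001  0.083 -0.997]
 [-1.    -0.003 -0.001]]
tip in wheel frame (axle,y,z): [  0.5  -7.7 122.6] r 122.9 ang 3.6
tool rot needed to align y/z with mixer:
 [[-0.003  1.    -0.002]
 [ 0.001 -0.002 -1.   ]
 [-1.    -0.003 -0.001]]
3,14,122 tool travel [  0.6   2.4 -21.7]
```

View pics/ov_wrist_2.png

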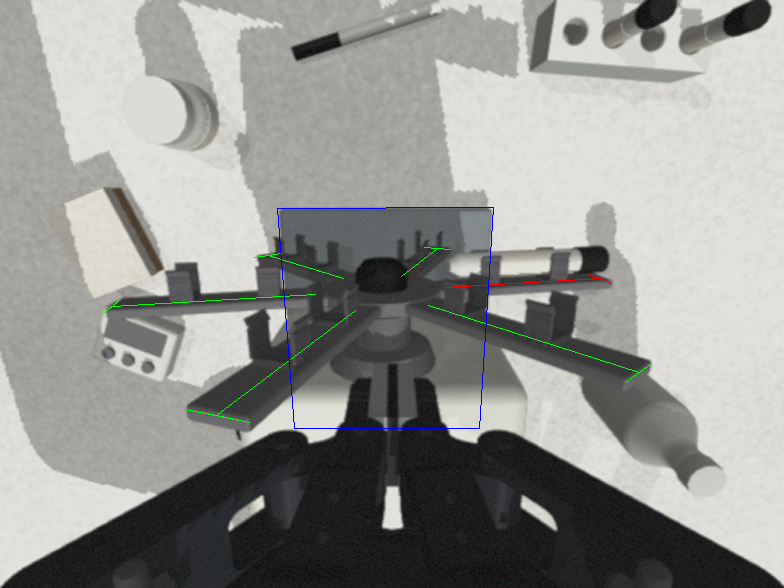

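```bash
python3 -m crank '{"travel":[[0,0.6,-5.5],[0,0.6,-5.5],[0,0.6,-5.5],[0,0.6,-5.5],[2,0,-5.9],[2,0,-5.9],[2,0,-5.9],[2,0,-5.9],[0,0,0]],"delta_rot":[[0,0,0],[0,0,0],[0,0,0],[0,0,0],[0,0,0],[0,0,0],[0,0,0],[0,0,0],[0,0,0]]}';python3 s.py 3,56.7,103.5; python3 ov.py 3 90 wrist
```

```text
clock: 4.15
position: [572.6, 6.9, 289.7]
eef_rot: [0.478, 0.522, -0.478, 0.52]
force: [0.2, 0.8, 0.4]
opening: 0.2
t 4.15 pos [572.6   6.9 289.7] F [0.2 0.8 0.4] op 0.2 q [-0.18  0.39  1.49  0.    1.25  1.3 ]
axes(cols x,y,z)
 [[-0.001  0.996  0.086]
 [ 0.001  0.086 -0.996]
 [-1.    -0.001 -0.001]]
tip in wheel frame (axle,y,z): [  3.5  39.9 114.7] r 121.5 ang -19.2
tool rot needed to align y/z with mixer:
 [[-0.001  1.     0.   ]
 [ 0.001  0.    -1.   ]
 [-1.    -0.001 -0.001]]
3,56.7,103.5 tool travel [ 11.2  -0.5 -16.7]
```

View pics/ov_wrist_3.png

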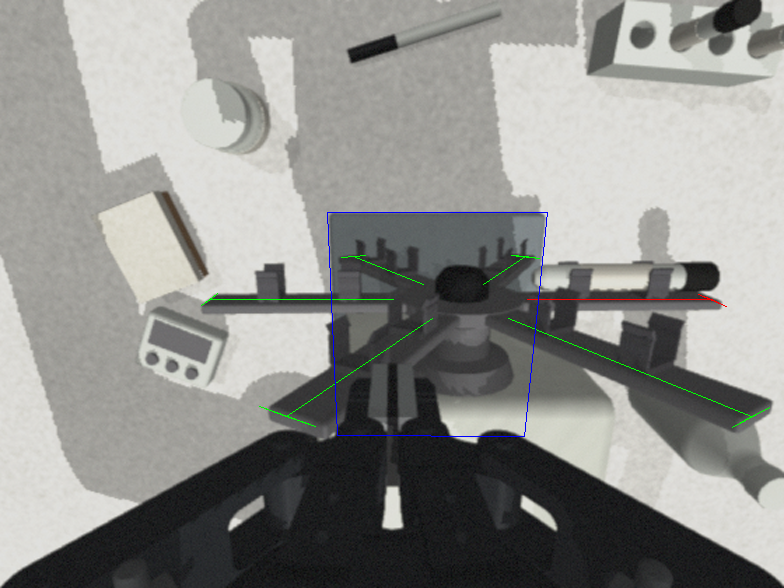

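```bash
python3 -m crank '{"travel":[[2.3,0,-5.6],[2.3,0,-5.6],[2.3,0,-5.6],[2.3,0,-5.6],[2.3,0,-5.6],[4.7,0,-5.7],[4.7,0,-5.7],[4.7,0,-5.7],[5.6,0,-4.7],[5.6,0,-4.7],[5.6,0,-4.7],[0,0,0]],"delta_rot":[[0,0,0],[0,0,0],[0,0,0],[0,0,0],[0,0,0],[0,0,0],[0,0,0],[0,0,0],[0,0,0],[0,0,0],[0,0,0],[0,0,0]]}';python3 s.py; python3 ov.py 4 60 wrist
```

```text
clock: 5.2
position: [567.2, 65.7, 246.4]
eef_rot: [0.478, 0.522, -0.479, 0.52]
force: [0.4, 0.1, 0.1]
opening: -0.3
t 5.2 pos [567.2  65.7 246.4] F [0.4 0.1 0.1] op -0.3 q [-0.08  0.44  1.55  0.    1.15  1.4 ]
axes(cols x,y,z)
 [[-0.003  0.996  0.085]
 [ 0.001  0.085 -0.996]
 [-1.    -0.002 -0.001]]
tip in wheel frame (axle,y,z): [ 3.1 99.  71.4] r 122.1 ang -54.2
tool rot needed to align y/z with mixer:
 [[-0.002  1.    -0.   ]
 [ 0.001 -0.    -1.   ]
 [-1.    -0.002 -0.001]]
```

View pics/ov_wrist_4.png

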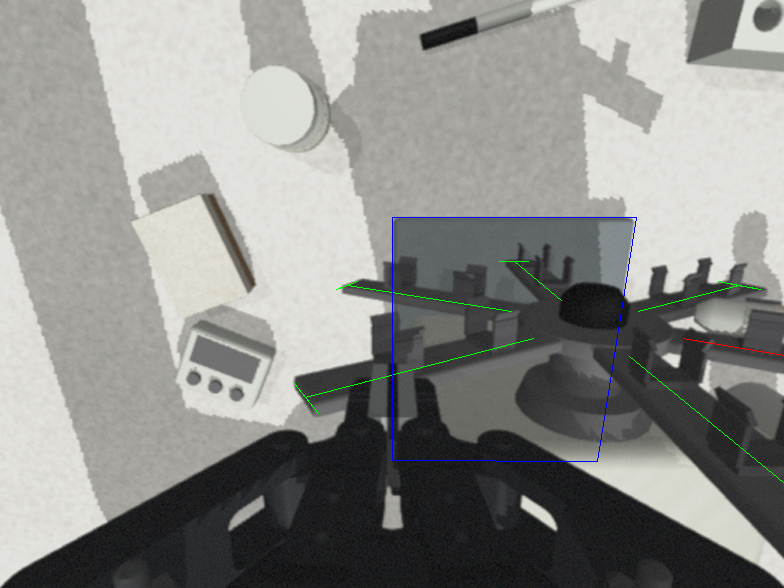

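```bash
sed -i 's/im\[200:800,840:1440\]/im[440:1040,840:1440]/' ov.py; python3 ov.py 4 62 scene top
```

```text
(no output)
```

View pics/ov_scene_4.png

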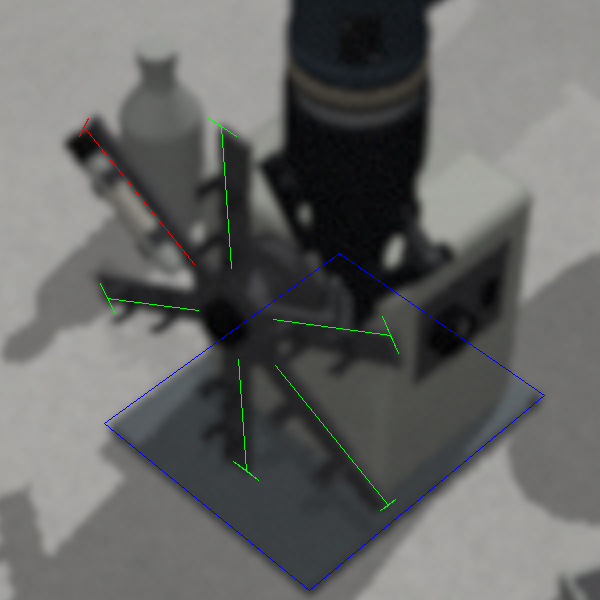

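```bash
python3 -m crank '{"travel":[[-33,0,0],[-33,0,0],[-33,0,0],[-33,0,0],[-33,0,0],[0,0,0],[0,0,28],[0,0,28],[0,0,28],[0,0,28],[0,0,28],[0,0,0],[0,0,0]],"delta_rot":[[0,0,0],[0,0,0],[0,0,0],[0,0,0],[0,0,0],[0,0,0],[0,0,0],[0,0,0],[0,0,0],[0,0,0],[0,0,0],[0,0,0],[0,0,0]]}';python3 s.py 3,-40,124; python3 ov.py 5 57 scene wrist
```

```text
clock: 6.43
position: [579.9, -76.5, 412.4]
eef_rot: [0.479, 0.52, -0.479, 0.52]
force: [0.7, 0.4, 1.1]
opening: -0.2
t 6.43 pos [579.9 -76.5 412.4] F [0.7 0.4 1.1] op -0.2 q [-0.32  0.32  1.27  0.    1.55  1.17]
axes(cols x,y,z)
 [[-0.001  0.997  0.081]
 [ 0.001  0.081 -0.997]
 [-1.    -0.001 -0.001]]
tip in wheel frame (axle,y,z): [  3.6 -43.7 237.4] r 241.4 ang 10.4
tool rot needed to align y/z with mixer:
 [[-0.001  1.    -0.004]
 [ 0.001 -0.004 -1.   ]
 [-1.    -0.001 -0.001]]
3,-40,124 tool travel [113.4  -0.6  -3.6]
```

View pics/ov_scene_5.png

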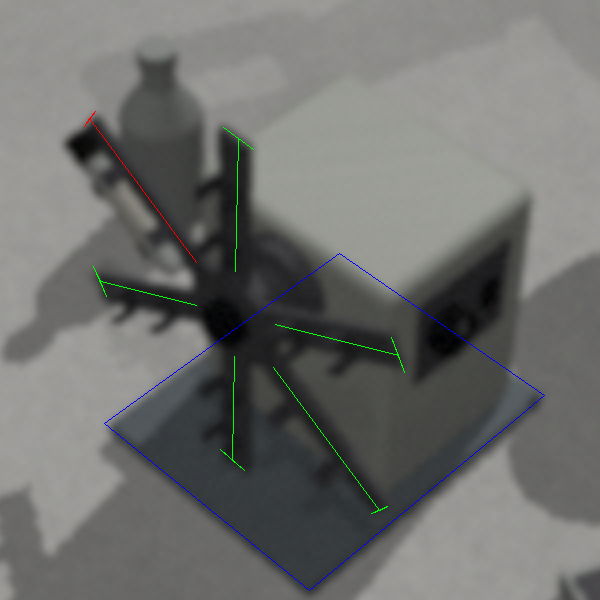

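View pics/ov_wrist_5.png

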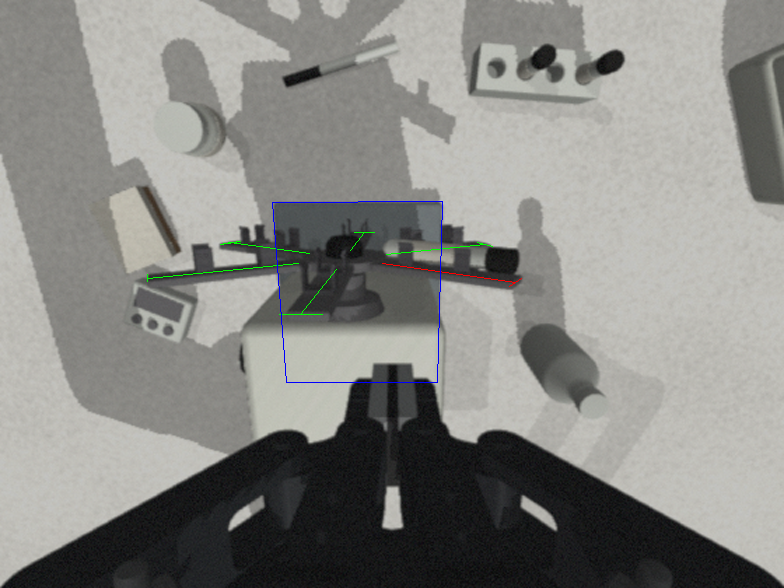

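```bash
python3 - <<'E'
import cv2
a=cv2.imread("pics/ov_wrist_5.png")[200:400,220:460]; cv2.imwrite("pics/c5.png",cv2.resize(cv2.convertScaleAbs(a,alpha=2,beta=20),None,fx=3,fy=3,interpolation=cv2.INTER_CUBIC))
E
```

```text
(no output)
```

View pics/c5.png

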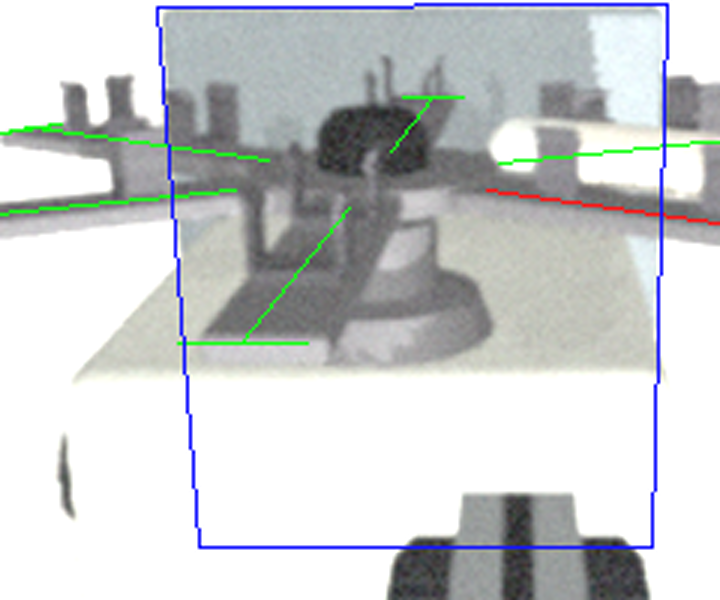

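```bash
python3 -m crank '{"travel":[[28,0,0],[28,0,0],[28,0,0],[28,0,0],[0,0,0]],"delta_rot":[[0,0,0],[0,0,0],[0,0,0],[0,0,0],[0,0,0]]}'; python3 s.py | grep tip; python3 -m crank '{"travel":[[0,0,-5.5],[0,0,-5.5],[0,0,-5.5],[0,0,-5.5],[0,0,-5.7],[0,0,-5.7],[0,0,-5.7],[0.9,0,-5.4],[0.9,0,-5.4],[0.9,0,-5.4],[0.9,0,-5.4],[1.8,0,-5.2],[1.8,0,-5.2],[1.8,0,-5.2],[1.8,0,-5.2],[3.6,0,-6.4],[3.6,0,-6.4],[3.6,0,-6.4],[0,0,0],[0,0,0]],"delta_rot":[[0,0,0],[0,0,0],[0,0,0],[0,0,0],[0,0,0],[0,0,0],[0,0,0],[0,0,0],[0,0,0],[0,0,0],[0,0,0],[0,0,0],[0,0,0],[0,0,0],[0,0,0],[0,0,0],[0,0,0],[0,0,0],[0,0,0],[0,0,0]]}';python3 s.py 3,85.8,75.5; python3 ov.py 6 20 scene wrist
```

```text
clock: 6.95
position: [576.2, -72.3, 295.3]
eef_rot: [0.476, 0.525, -0.48, 0.517]
force: [-1.2, 1.3, -1.1]
opening: -0.1
tip in wheel frame (axle,y,z): [  0.3 -39.3 120.3] r 126.5 ang 18.1
clock: 8.62
position: [570.9, 26.2, 278.6]
eef_rot: [0.478, 0.522, -0.478, 0.52]
force: [-0.5, 0.4, 1.0]
opening: 0.2
t 8.62 pos [570.9  26.2 278.6] F [-0.5  0.4  1. ] op 0.2 q [-0.15  0.4   1.51  0.    1.23  1.34]
axes(cols x,y,z)
 [[-0.002  0.996  0.085]
 [ 0.001  0.085 -0.996]
 [-1.    -0.002 -0.001]]
tip in wheel frame (axle,y,z): [  3.4  59.3 103.6] r 119.4 ang -29.8
tool rot needed to align y/z with mixer:
 [[-0.002  1.     0.   ]
 [ 0.001  0.    -1.   ]
 [-1.    -0.002 -0.001]]
3,85.8,75.5 tool travel [ 28.1  -0.3 -26.5]
```

View pics/ov_scene_6.png

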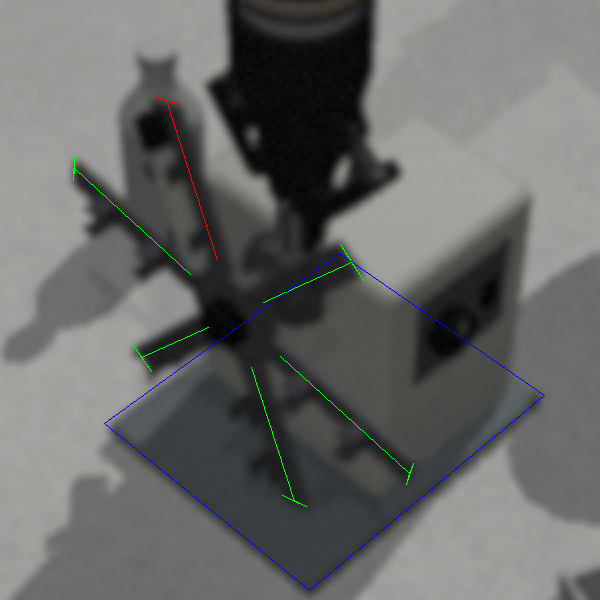

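View pics/ov_wrist_6.png

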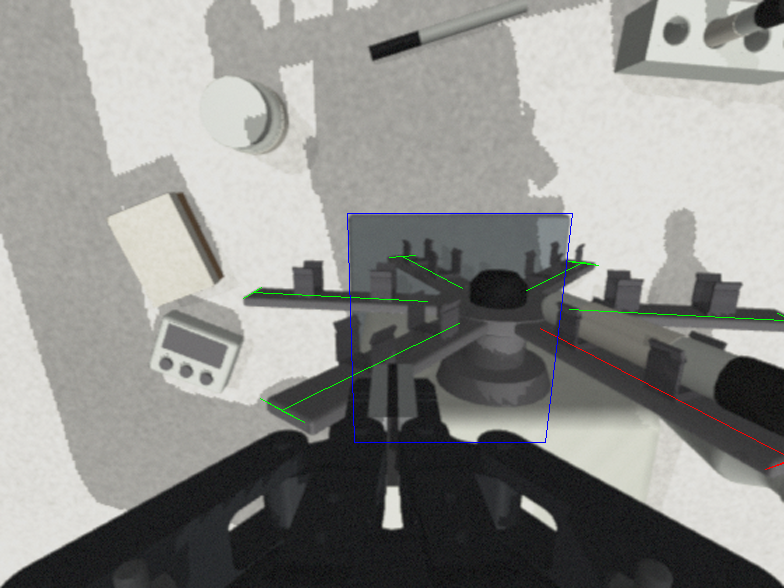

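```bash
python3 -m crank '{"travel":[[3.6,0,-6],[3.6,0,-6],[3.6,0,-6],[4.3,0,-5.9],[4.3,0,-5.9],[0,0,0],[0,0,0]],"delta_rot":[[0,0,0],[0,0,0],[0,0,0],[0,0,0],[0,0,0],[0,0,0],[0,0,0]]}';python3 s.py 3,96.4,77.9; python3 ov.py 7 4 scene wrist top
```

```text
clock: 9.3
position: [568.4, 56.0, 259.3]
eef_rot: [0.478, 0.522, -0.478, 0.52]
force: [-0.2, -0.1, 0.5]
opening: -0.1
t 9.3 pos [568.4  56.  259.3] F [-0.2 -0.1  0.5] op -0.1 q [-0.1   0.42  1.54  0.    1.18  1.39]
axes(cols x,y,z)
 [[-0.001  0.996  0.085]
 [ 0.001  0.085 -0.996]
 [-1.    -0.001 -0.001]]
tip in wheel frame (axle,y,z): [ 3.5 89.2 84.3] r 122.8 ang -46.6
tool rot needed to align y/z with mixer:
 [[-0.001  1.    -0.   ]
 [ 0.001 -0.    -1.   ]
 [-1.    -0.001 -0.001]]
3,96.4,77.9 tool travel [ 6.5 -0.5 -7.2]
```

View pics/ov_scene_7.png

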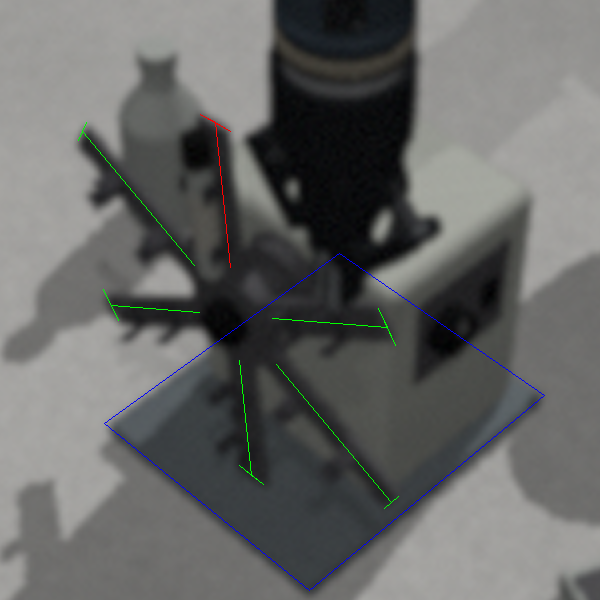

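View pics/ov_wrist_7.png

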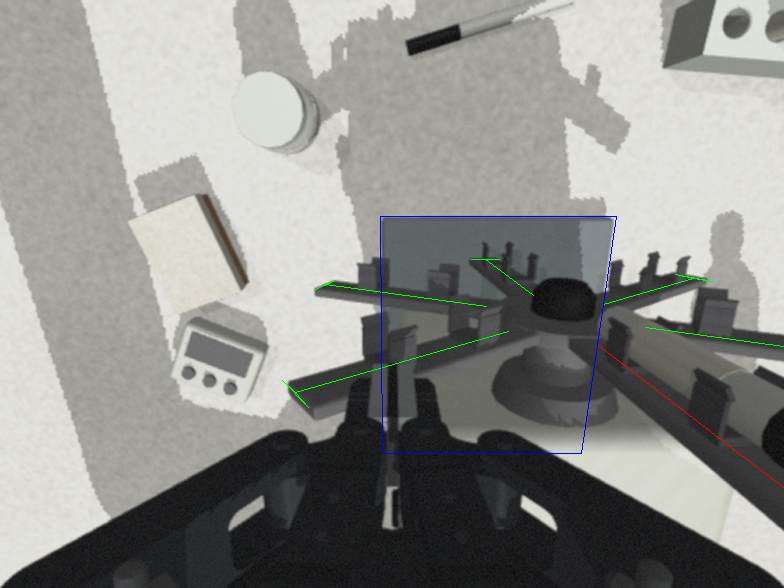

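```bash
python3 -m crank '{"travel":[[3.2,0,-3.6],[3.2,0,-3.6],[0,0,0],[0,0,0]],"delta_rot":[[0,0,0],[0,0,0],[0,0,0],[0,0,0]]}';python3 s.py|grep tip;  python3 -m crank '{"travel":[[-5,0,0],[-15,0,-5],[-30,0,-5],[-30,0,-5],[-30,0,0],[-40,0,0],[-40,0,0],[0,0,0],[0,0,0],[0,0,0]],"delta_rot":[[0,0,0],[0,0,0],[0,0,0],[0,0,0],[0,0,0],[0,0,0],[0,0,0],[0,0,0],[0,0,0],[0,0,0]]}'; python3 s.py; python3 ov.py 8 0 scene wrist top
```

```text
clock: 9.78
position: [568.1, 62.6, 253.3]
eef_rot: [0.478, 0.521, -0.478, 0.52]
force: [0.1, 0.6, 0.9]
opening: -0.0
tip in wheel frame (axle,y,z): [ 3.7 95.8 78.3] r 123.7 ang -50.8
clock: 10.62
position: [566.6, 77.3, 443.4]
eef_rot: [0.478, 0.521, -0.478, 0.521]
force: [-0.2, -0.8, -0.7]
opening: -0.3
t 10.62 pos [566.6  77.3 443.4] F [-0.2 -0.8 -0.7] op -0.3 q [-0.06  0.28  1.25  0.    1.61  1.43]
axes(cols x,y,z)
 [[-0.     0.996  0.085]
 [ 0.     0.085 -0.996]
 [-1.    -0.    -0.   ]]
tip in wheel frame (axle,y,z): [  3.4 110.5 268.4] r 290.3 ang -22.4
tool rot needed to align y/z with mixer:
 [[-0.     1.    -0.001]
 [ 0.    -0.001 -1.   ]
 [-1.    -0.    -0.   ]]
```

View pics/ov_scene_8.png

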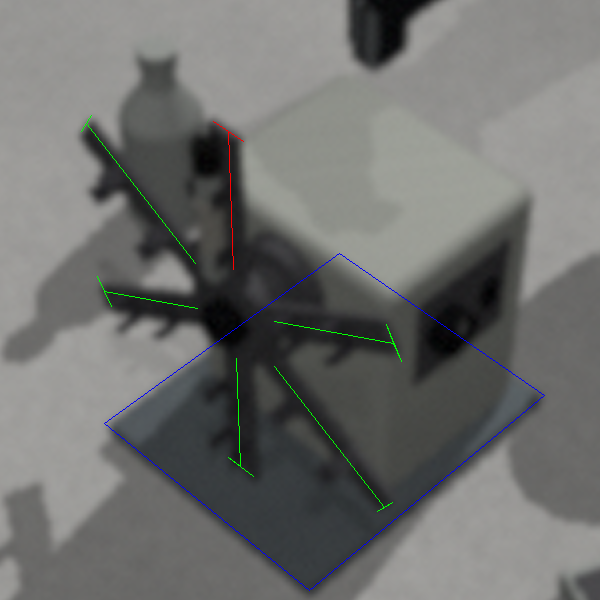

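View pics/ov_wrist_8.png

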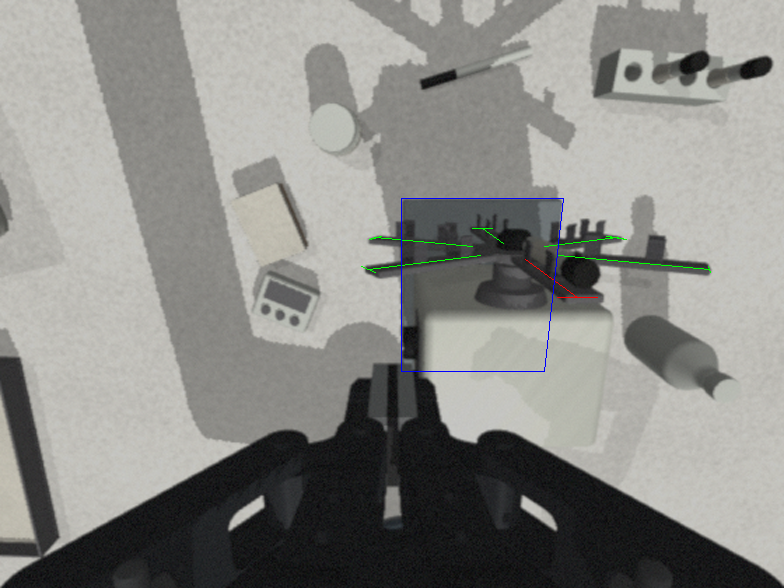

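View pics/ov_top_8.png

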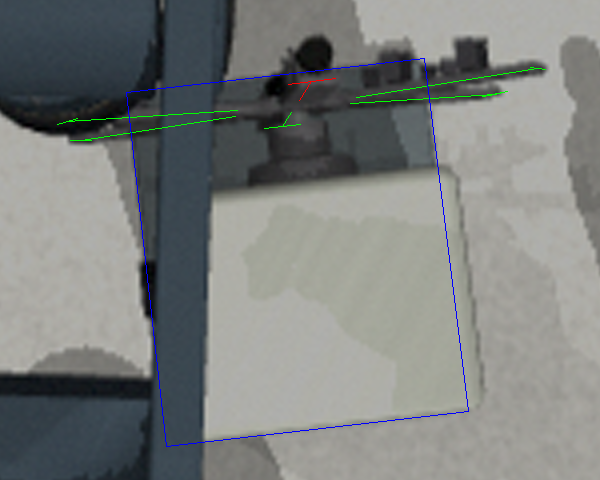

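```bash
python3 - <<'E'
import cv2,numpy as np
a=cv2.imread("pics/ov_wrist_8.png")[190:320,350:730]; a=cv2.resize(cv2.convertScaleAbs(a,alpha=1.8,beta=20),None,fx=2.1,fy=2.1,interpolation=cv2.INTER_CUBIC)
b=cv2.imread("pics/ov_top_8.png")[20:150,220:600]; b=cv2.resize(cv2.convertScaleAbs(b,alpha=1.8,beta=20),None,fx=2.1,fy=2.1,interpolation=cv2.INTER_CUBIC)
cv2.imwrite("pics/c8.png",np.vstack([a,b]))
E
```

```text
(no output)
```

View pics/c8.png

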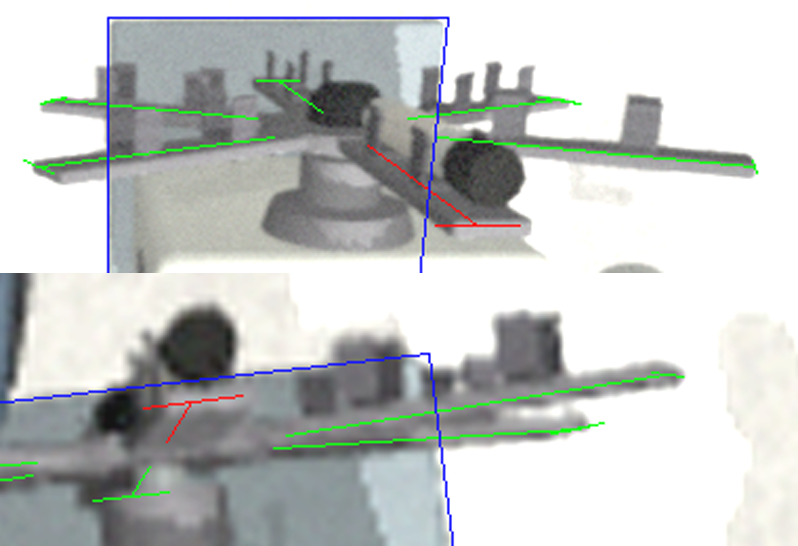

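```bash
python3 - <<'E'
from plant import capture,arm
import cv2,numpy as np
c=capture("scene")["img"][:,:,::-1]; a=cv2.imread("pics/scene0.png")
cv2.imwrite("pics/fin.png",c)
g=lambda i:cv2.Canny(cv2.cvtColor(np.ascontiguousarray(i),cv2.COLOR_BGR2GRAY),60,120).astype(np.float32)
for n,(x,y,w,h) in dict(rack=(155,185,45,60),cup=(272,272,30,36),pen=(198,258,50,30),timer=(348,246,38,32),slide=(324,266,40,44),bottle=(238,118,24,22),plate=(236,196,40,56),box=(300,132,46,70)).items():
    r=cv2.matchTemplate(np.ascontiguousarray(c[y-8:y+h+8,x-8:x+w+8]),np.ascontiguousarray(a[y:y+h,x:x+w]),cv2.TM_CCOEFF_NORMED)
    _,v,_,l=cv2.minMaxLoc(r); print(n,round(v,2),l[0]-8,l[1]-8)
E
```

```text
rack 0.84 0 0
cup 0.86 0 0
pen 0.82 0 0
timer 0.94 0 0
slide 0.97 0 0
bottle 0.9 1 0
plate 0.94 1 0
box 0.82 0 1
```

View pics/fin.png

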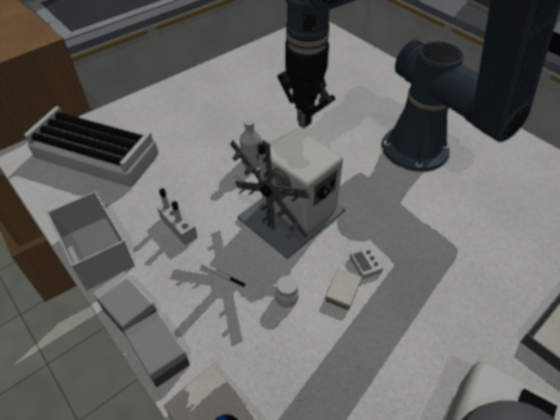

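The last scene picture shows the tube standing cap up at about (262,150), the gripper clear of the wheel above it, and everything else on the bench in its place.

```bash
python3 -c "
from plant import arm
print(arm.close_job())"
```

```text
the job is handed in; nothing more can be done
None
```

The tube now stands cap up, and I have handed the job in. With the fingers shut, I pushed the wheel round by two empty spokes in two slow pushes, about 101° in all. Then I lifted the gripper clear.

**Tube angle:** it stands within about 2° of vertical; the limit is 7°. The wrist view gave about +1.3° and the scene view about -0.8°, so they disagree slightly but within what I can read off the pictures.

**Force and speed:** wrist force readings between moves stayed under about 2 N. The pushes were planned at about 0.6–0.8 rad/s; I did not measure the wheel's speed directly.

**Mixer and bystanders:** the mixer and bystanders matched the starting picture to within 1 pixel in the scene camera (roughly 3 mm). The two rack tubes were only checked as part of the rack.

**Tube seating:** the fingers never went near the tube, and it looks seated in its clips. I judged that by eye and did not measure it.

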